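# Fit the filter funnel that stands behind the bottles

### The job

The steel filter funnel stands at the back of the white bottle tray, behind two blue-capped bottles. Move both bottles out of the way onto the mat, then fetch the funnel, seat it on the filter stand with its two ears in the openings of the ring and lock it with a quarter turn clockwise (seen from above) up to the stop. Finally put each bottle back on the place in the tray where it stood; keep the bottles upright, set them down without dropping them, and leave the two little amber bottles in the tray alone.

Things in the scene. Friction and masses are not known exactly. Their poses are not given: they have to be found in the camera images.
- tray: Fixed white tray, 174 (x) by 314 mm (y), origin under its centre. Floor 4 mm thick; front (-x) and side walls 25 mm high, back wall (+x) 75 mm. Thin black floor discs mark the places, in the tray's frame: (-9, +70) and (-9, -70) mm for the blue-capped bottles (either may be left or right), (36, 0) mm for the funnel; things stand within 5 mm of them.
- bottle_large: Loose empty clear glass bottle, blue screw cap, 181 mm tall, body 86 mm in diameter. Cap 52 mm in diameter, the top 26 mm; lift it by the cap from above. Narrow neck below the cap; shoulder begins 109 mm up. Origin at the centre of its underside, z up. 0.27 to 0.45 kg.
- bottle_small: Loose empty clear glass bottle, 143 mm tall, body 70 mm in diameter, same blue cap (52 mm in diameter, the top 26 mm); lift it by the cap from above. Shoulder begins 86 mm up. Origin at the centre of its underside, z up. 0.17 to 0.29 kg.
- funnel: Loose upright steel tube, open at both ends, 88 mm tall, outside 56 mm, inside 48 mm; at its foot a flange (59 mm, 5 mm thick) with two opposite ears, 14 mm wide, 78 mm tip to tip. Origin at the centre of its underside, z up, x along the ears (half turn same). At first ears lie along the tray's x within 0.4 rad, tube 16 mm off the back wall. Grip across its diameter. 0.14-0.19 kg.
- stand: Fixed steel stand, foot 120 mm across, origin under it. Seat 65 mm up, where the funnel's underside rests; a 43 mm screen, 4 mm proud, enters its bore. A ring (95 mm across, top 77.5 mm up) has two openings, at +x and -x: ears drop in there (within 0.25 rad). Turned clockwise seen from above they slide freely under the lips (2.5 mm play) to a hard stop along the stand's y. Tap under the ring.
- mat: Fixed side mat, grey with dark edge, 220 mm (its x) by 140 mm (its y), 3 mm thick, origin at the centre of its underside, z up. Room for both bottles side by side along its x. Mat and stand are one to the left and one to the right of the tray, either way round.
- amber_a: Little loose amber bottle, black cap, 88 mm tall, 38 mm in diameter, in the tray's back corner at +y; leave it alone. Origin at the centre of its underside, z up.
- amber_b: The same little amber bottle in the tray's back corner at -y; leave it alone. Origin at the centre of its underside, z up.
There are look-alikes about, which are no part of the job. Leave any green look-alike of the funnel alone.

How it is judged:
By the outcome, as a careful person would: the job done as asked, in the order asked, and still so for the second after the job is handed in, with the robot touching nothing.
It also fails if it takes over 122 s, if anything falls off the work surface, if the arm or the gripper's body presses on something with over 40 N, if the wrist force passes 120 N, or if a joint passes its speed limit or range.

### The arm

A 6-joint arm with a two-finger parallel gripper is mounted at the origin on the work surface. World frame = base frame: x ahead of the robot, y to its left, z up, the work surface at z = 0. Lengths are in m, angles in degrees, forces in N, time in s.
With the tool pointing down it reaches from about 0.4 to 0.925 m from the base axis. Payload 12.5 kg.
Tool frame: the origin (TCP) lies at the very end of the fingers, on their centre line; the grasp point (between the pads) lies 19 mm behind it; z points along the fingers, y is the line along which they close (so a half turn about z gives the same grasp; the last joint's range is limited). The gripper opens to 95 mm and grips with 3 to 60 N. Pads are 20 mm wide; open, the fingers measure 119 mm over their backs; the gripper's body (75 mm by 180 mm) begins 59 mm behind the grasp point.
Start: joints at [-73.774, 28.126, 89.318, -0, 62.55, -6.05], TCP at [0.237, -0.578, 0.215] pointing down, gripper open.
Joint ranges: [-177.58, 177.58], [-47.91, 125.51], [2.72, 160], [-65.01, 245.01], [3.68, 167.84], [-153.87, 153.87]. Speed limits (degrees/s): [127.2, 127.2, 159.86, 180, 180, 180].

### API

Orientations are given as a 3x3 rotation matrix whose columns are the frame's x, y, z axes.
In Python, from workcell import * gives the robot as it stands. The module is installed in compiled form; this text tells all that it offers.
- The arm moves only by the shell command python3 -m jog 'ROWS' [OPENING] [FORCE]. ROWS is JSON, a list of rows, each a list of 6 numbers: the shift along the world's x, y, z in mm, then the turn, a rotation vector about the world's x, y, z in degrees. In form: [[x, y, z, wx, wy, wz], ...]. A call has 1 to 20 rows; each row is the pose to reach, as a shift and turn from the pose commanded when the call began; what a row does not reach only later rows make up. A row lasts 1/10 s, in which the tool goes at most 50 mm and 8.59 degrees, less where a joint would pass 70% of its speed; a pose out of reach is approached as far as the arm can. A call with a gripper value outside its range is refused whole. OPENING is the opening in per cent of the stroke, from 0 (shut) to 100 (fully open), set as the call begins (- or left out, the last holds). The fingers move at their own pace and stop on an object; FORCE is the grip in N (left out, the last holds). Time passes only in rows, so rows that repeat a pose let the fingers close. It gives the time, the measured TCP pose, the force, the opening and the grip force at its end, in the units of the state.
- sense(): the state, without advancing time (a new reading comes with each control period).
- read_camera(name): name is "side" or "top" or "wrist"; returns (picture, depth): 480x640x3 uint8, red, green, blue; 480x640 float32, m along the optical axis (not along the pixel's ray), 0 where there is no reading.
- camera_model(name): a dict with "vertical_fov" (degrees; the focal length in pixels is half the picture's height over the tangent of half this angle, whatever the lens; pixels are square), "cx", "cy" (the principal point, pixels), "rvec" (rotation vector, rad) and "tvec" (3), from world to camera coordinates, as OpenCV has them. Camera axes: x right, y down, z forward; pixel columns grow to the right and rows downward; lengths in m; the calibration is good to about 2 mm. A picture is of the moment at which its call begins: read the wrist's pose just before it. camera_model takes no time and is no camera call; for the wrist camera it gives the pose at the moment of the call.
- job_done(): hands the job in; it is judged then, once.
Trained networks look in the newest picture that a camera, given by its name, has taken for a name from the list of things; names that differ only in an ending like _2 or _b are one class to them, and where a whole thing is asked for, a point or a joint stands for the part that bears it (a point fixed in the world has none). Each returns a list of dicts, best first, with "conf" (0 to 1); they miss things now and then, are a little off and sometimes report something else, mostly with a low value. They report only what shows in the picture. A call takes as long as a camera call. They do not tell look-alikes from the thing itself.
- recognise(query, camera): "bbox" ([left, top, right, bottom] in pixels, round what is visible of it).
- tip_of(query, camera): "position" ([column, row] in pixels: a listed point, or the origin of a listed thing).
The state is a dict: "time": time; "joint_positions": joint angles; "qvel": joint speeds; "joint_efforts": joint torques, N m; "tool_pos": TCP position; "tcp_rot": TCP orientation; "force": force on the tool from outside, world axes, zero at the start; "wrist_torque": the same for the moment, N m; "grip_width": opening from 0.0 (shut) to 1.0 (fully open); "grip_force": force on a finger pad.
Only numpy, scipy, OpenCV 4.12 (cv2) and the standard library are available. Lean on these libraries where they do the work, as an engineer would, in place of code of your own. Each camera call takes 0.05 s, during which the arm holds its last target. There are 200 camera calls.

## Working session

There is one attempt and no reset: what is moved stays moved. The work goes in short steps, Python scripts to look and compute and a shell command to move; the robot and the scene stay as the last step left them, time stands still between calls to the robot, and variables do not carry over. Pictures are saved under pics/ and viewed, at most 14 in all, crops included, and the job is handed in when it is done.

```bash
mkdir -p pics
cat > h.py <<'E'
from workcell import *
import numpy as np, cv2
def cam(n):
    m=camera_model(n); f=240/np.tan(np.radians(m["vertical_fov"])/2)
    R=cv2.Rodrigues(np.array(m["rvec"],float))[0]; return f,m["cx"],m["cy"],R,np.array(m["tvec"],float).ravel()
def pts(n,depth):
    f,cx,cy,R,t=cam(n); v,u=np.mgrid[:480,:640]
    p=np.stack([(u-cx)/f*depth,(v-cy)/f*depth,depth],-1)
    w=(p-t)@R; w[depth<=0]=np.nan; return w
def ray(n,u,v,z):
    f,cx,cy,R,t=cam(n); d=R.T@np.array([(u-cx)/f,(v-cy)/f,1]); o=-R.T@t
    return o+d*(z-o[2])/d[2]
def proj(n,P):
    f,cx,cy,R,t=cam(n); c=np.atleast_2d(P)@R.T+t; return np.c_[c[:,0]/c[:,2]*f+cx,c[:,1]/c[:,2]*f+cy]
def save(n,img): cv2.imwrite("pics/"+n+".png",img[:,:,::-1])
E
python3 - <<'E'
from h import *
for n in ("top","side"):
    p,d=read_camera(n); save(n+"0",p); np.savez(n+"0.npz",p=p,d=d)
    f,cx,cy,R,t=cam(n); print(n,f,(-R.T@t).round(3),R.round(2).tolist())
    for q in ("tray","bottle_large","bottle_small","funnel","stand","mat","amber_a"):
        print(q,[(np.round(r["bbox"]).tolist(),round(r["conf"],2)) for r in recognise(q,n)],
          [(np.round(r["position"]).tolist(),round(r["conf"],2)) for r in tip_of(q,n)])
print(sense())
E
```

```text
top 459.4896028397862 [ 0.543 -0.004  0.844] [[-0.01, -1.0, -0.0], [-1.0, 0.01, -0.05], [0.05, 0.0, -1.0]]
tray [([207.0, 179.0, 397.0, 287.0], 0.86)] [([299.0, 234.0], 0.91), ([233.0, 207.0], 0.29)]
bottle_large [([318.0, 211.0, 371.0, 261.0], 0.98)] [([343.0, 241.0], 0.98)]
bottle_small [([236.0, 216.0, 284.0, 260.0], 0.58)] [([263.0, 241.0], 0.96)]
funnel [([285.0, 195.0, 324.0, 240.0], 0.97), ([318.0, 116.0, 358.0, 162.0], 0.75)] [([303.0, 216.0], 0.92), ([340.0, 146.0], 0.64)]
stand [([110.0, 258.0, 184.0, 326.0], 0.73)] [([152.0, 290.0], 0.71), ([234.0, 210.0], 0.36)]
mat [([438.0, 253.0, 527.0, 383.0], 0.58)] [([481.0, 316.0], 0.98), ([152.0, 286.0], 0.6)]
amber_a [([220.0, 195.0, 243.0, 218.0], 0.97), ([362.0, 192.0, 387.0, 216.0], 0.73)] [([364.0, 203.0], 0.98), ([234.0, 208.0], 0.61)]
side 596.0359640095797 [-0.038  0.612  0.784] [[-0.7, -0.72, 0.01], [-0.47, 0.45, -0.76], [0.54, -0.53, -0.65]]
tray [([207.0, 187.0, 390.0, 325.0], 0.82)] [([302.0, 258.0], 0.68)]
bottle_large [([308.0, 161.0, 355.0, 256.0], 0.69)] [([330.0, 248.0], 0.65)]
bottle_small [([258.0, 211.0, 294.0,
[... 566 characters left out ...]
   6.25489785e+01, -6.05147851e+00]), 'qvel': array([-0.02824964,  0.09566793,  0.03790826,  0.01639922, -0.00103663,
        0.04029965]), 'joint_efforts': array([ 9.83956170e-05, -6.12462187e+01, -2.58430785e+01,  6.93082949e-02,
        4.46076470e-02, -2.98159500e-05]), 'tool_pos': array([ 0.23694378, -0.57837116,  0.21467166]), 'tcp_rot': array([[ 9.25360107e-01,  3.79089265e-01,  2.80532313e-05],
       [ 3.79089266e-01, -9.25360099e-01, -1.24619680e-04],
       [-2.12826420e-05,  1.25952759e-04, -9.99999992e-01]]), 'force': array([-0.05821203,  0.12724263,  0.94403562]), 'wrist_torque': array([ 0.03277699,  0.01535077, -0.06052287]), 'grip_force': 0.0, 'grip_width': 0.996311350427164}
```

View pics/top0.png

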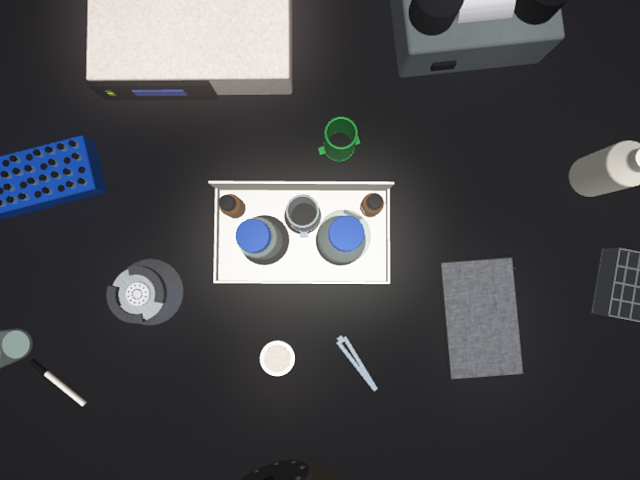

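View pics/side0.png

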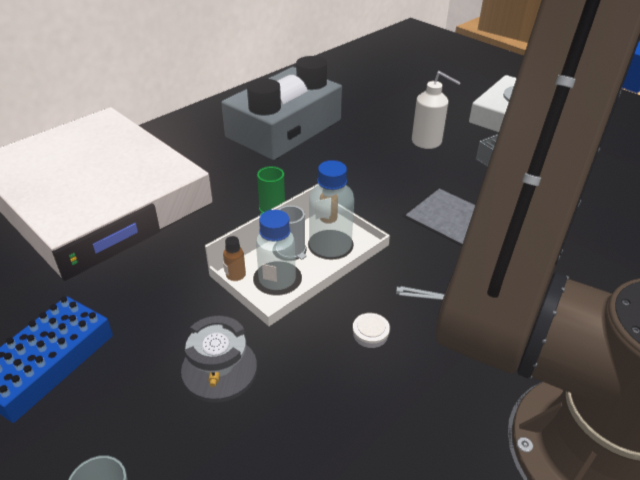

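The top picture shows the steel funnel at (303,215) between and behind the caps at (254,236) (small) and (346,232) (large). The stand is at (145,293) and the mat at (482,318). The candidates for the funnel are the steel tube at (303,215) and the green look-alike at (340,140), so I choose the steel one.

Run:
```python
from h import *
z=np.load("top0.npz"); p=z["p"].astype(int); W=pts("top",z["d"])
r,g,b=p[...,0],p[...,1],p[...,2]
blue=(b>120)&(r<90); 
for n,(a,c,e,f) in dict(small=(225,210,290,270),large=(315,205,375,270)).items():
    m=np.zeros((480,640),bool); m[c:f,a:e]=1; m&=blue; q=W[m]; zt=np.nanmedian(q[:,2]); q=q[abs(q[:,2]-zt)<.006]
    print(n,zt,(q.min(0)+q.max(0))/2,np.ptp(q,axis=0),len(q))
# mat
m=np.zeros((480,640),bool); m[235:400,425:540]=1; m&=(r>75)
u=np.argwhere(m)[:,::-1].astype(np.int32); u=u[(abs(u-np.median(u,0))<90).all(1)]
k=cv2.morphologyEx(m.astype(np.uint8),cv2.MORPH_OPEN,np.ones((5,5)))
c=max(cv2.findContours(k,0,1)[0],key=cv2.contourArea); rc=cv2.boxPoints(cv2.minAreaRect(c))
C=np.array([ray("top",*x,.003) for x in rc]); print("mat",C[:,:2].round(3).tolist(),C.mean(0).round(4))
# tray
k=((r>150)&(abs(r-b)<40)).astype(np.uint8); k[:175]=0;k[295:]=0;k[:,:200]=0;k[:,405:]=0
m=k>0; q=W[m]; 
ww=q[(q[:,2]>.068)&(q[:,2]<.085)]; print("back wall",ww.min(0),ww.max(0),len(ww), np.polyfit(ww[:,1],ww[:,0],1))
lo=q[(q[:,2]>.018)&(q[:,2]<.032)]; c=lo[:,:2].astype(np.float32); print("rim",cv2.minAreaRect(c),lo.min(0),lo.max(0))
fr=lo[lo[:,0]<lo[:,0].min()+.012]; print("front",np.polyfit(fr[:,1],fr[:,0],1))
# funnel rim
m=np.zeros((480,640),bool); m[190:245,280:328]=1; q=W[m]; q=q[(q[:,2]>.085)&(q[:,2]<.1)]; 
print("funnel",(q.min(0)+q.max(0))/2,np.ptp(q,axis=0),len(q))
# stand ring
m=np.zeros((480,640),bool); m[250:335,100:190]=1; q=W[m]; q=q[(q[:,2]>.07)&(q[:,2]<.085)]
print("ring",cv2.minEnclosingCircle(q[:,:2].astype(np.float32)),np.median(q[:,2]),len(q))
c=(q.min(0)+q.max(0))/2; a=np.degrees(np.arctan2(q[:,1]-c[1],q[:,0]-c[0])); print(np.histogram(a,bins=np.arange(-180,181,10))[0])
f=z["d"]; big=cv2.resize(z["p"][180:290,100:400],(800,293),interpolation=cv2.INTER_CUBIC); s=cv2.resize(z["p"][250:335,100:190],(318,300),interpolation=cv2.INTER_CUBIC)
f2=cv2.resize(z["p"][175:265,270:345],(250,300),interpolation=cv2.INTER_CUBIC)
o=np.zeros((600,800,3),np.uint8); o[:293]=big; o[300:,:318]=s; o[300:,330:580]=f2; save("crop1",o)
```

```text
small 0.14536383604681952 [0.58555996 0.09943104 0.14423515] [0.05037835 0.05035407 0.00814417] 50
large 0.18320600138564336 [ 0.59959469 -0.05055274  0.18258171] [0.02209739 0.02998215 0.00192108] 5
mat [[0.543, -0.223], [0.554, -0.355], [0.341, -0.368], [0.331, -0.237]] [ 0.4421 -0.2957  0.003 ]
back wall [ 0.63690354 -0.12904314  0.06834296] [0.68309006 0.18375283 0.07802257] 500 [0.01447846 0.67841471]
rim ((0.5921326279640198, 0.029252782464027405), (0.31360962986946106, 0.16995292901992798), 89.33893585205078) [ 0.50654861 -0.1282885   0.01804611] [0.67888553 0.18643339 0.03053187]
front [0.01170408 0.50906762]
funnel [0.6287366  0.02514625 0.08995911] [0.05320432 0.054543   0.00905194] 254
ring ((0.49296706914901733, 0.3045198619365692), 0.04882534220814705) 0.07659650675908068 1118
[44 35  2  1  2  0  4 41 43 49 45 44 45 45 42 44 38 44 35 31  3  1  2  0
  4 43 45 47 46 49 44 41 41 40 39 39]
```

View pics/crop1.png

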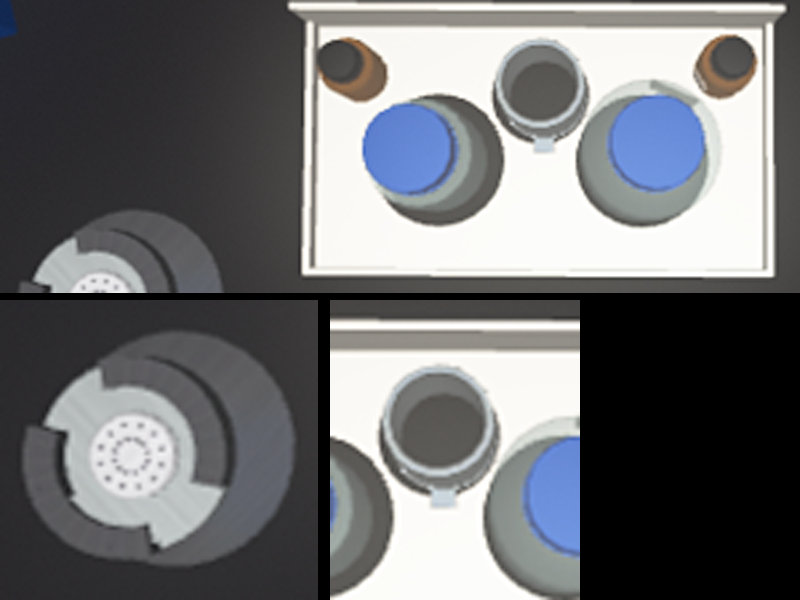

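The crop confirms the steel funnel in the tray between the bottles, with its front ear at top-picture pixel (303,235). The ring openings are at +45° and -135°. Next I refine the large cap and start moving.

Run:
```python
from h import *
z=np.load("top0.npz"); p=z["p"].astype(int)
r,g,b=p[...,0],p[...,1],p[...,2]
for (a,c,e,f),h in (((225,210,290,270),.147),((315,205,375,270),.185)):
    m=np.zeros((480,640),np.uint8); m[c:f,a:e]=1; m&=((b>150)&(r<110)).astype(np.uint8)
    k=max(cv2.findContours(m,0,1)[0],key=cv2.contourArea); (x,y),R=cv2.minEnclosingCircle(k)
    P=ray("top",x,y,h); print((x,y),R,P, R*2/459*(.844-h), "shift mm",(P-sense()["tool_pos"])*1000)
print(ray("top",303.5,235,.009))
```

```text
(253.30374145507812, 235.7897186279297) 17.713970184326172 [0.58500951 0.09790063 0.147     ] 0.053797983522768364 shift mm [348.06573229 676.27178274 -67.671664  ]
(345.4747314453125, 233.03370666503906) 18.159854888916016 [ 0.58568122 -0.04015322  0.185     ] 0.05214529138037322 shift mm [348.73743838 538.21793264 -29.671664  ]
[0.59412829 0.02664306 0.009     ]
```

```bash
python3 -m jog '[[30,45,10,0,0,8],[60,90,20,0,0,16],[90,135,30,0,0,24],[120,180,35,0,0,32],[150,225,35,0,0,40],[180,270,35,0,0,48],[210,315,35,0,0,56],[240,360,35,0,0,62],[270,405,35,0,0,66],[295,450,35,0,0,68],[320,490,35,0,0,68],[338,510,35,0,0,68],[346,525,35,0,0,68],[346,533,35,0,0,68],[346,537,35,0,0,68],[346,537,35,0,0,68]]' 74 30
```

```text
time: 3.1
tool_pos: [0.5824, -0.0417, 0.2497]
tcp_rot: [[-0.005, 1.0, -0.0], [1.0, 0.005, -0.0], [-0.0, -0.0, -1.0]]
force: [0.4, -0.4, 0.1]
grip_width: 0.74
grip_force: 0.0
```

```bash
python3 -m jog '[[3,1,-15,0,0,0],[3,1,-35,0,0,0],[3,1,-55,0,0,0],[3,1,-75,0,0,0],[3,1,-88,0,0,0],[3,1,-94,0,0,0],[3,1,-94,0,0,0]]' && python3 -m jog '[[0,0,0,0,0,0],[0,0,0,0,0,0],[0,0,0,0,0,0],[0,0,0,0,0,0],[0,0,0,0,0,0],[0,0,0,0,0,0]]' 35 35
```

```text
time: 3.8
tool_pos: [0.5857, -0.0409, 0.1554]
tcp_rot: [[-0.004, 1.0, -0.001], [1.0, 0.004, 0.0], [0.0, -0.001, -1.0]]
force: [0.1, 0.2, 0.4]
grip_width: 0.74
grip_force: 0.0
time: 4.4
tool_pos: [0.5862, -0.0404, 0.1563]
tcp_rot: [[-0.005, 1.0, 0.001], [1.0, 0.005, -0.0], [-0.0, 0.001, -1.0]]
force: [-0.5, -0.6, 4.8]
grip_width: 0.544
grip_force: 35.0
```

```bash
python3 -m jog '[[0,0,3,0,0,0],[0,0,10,0,0,0],[0,0,22,0,0,0],[0,0,36,0,0,0],[0,0,50,0,0,0],[-1,-4,62,0,0,0],[-4,-12,68,0,0,0],[-9,-25,70,0,0,0],[-16,-43,70,0,0,0],[-24,-65,70,0,0,0],[-33,-90,70,0,0,0],[-42,-115,70,0,0,0],[-51,-140,70,0,0,0],[-60,-165,70,0,0,0],[-69,-190,70,0,0,0],[-77,-212,70,0,0,0],[-84,-230,70,0,0,0],[-89,-243,70,0,0,0],[-92,-250,70,0,0,0],[-92,-252,70,0,0,0]]' && python3 -m jog '[[0,0,-4,0,0,0],[0,0,-14,0,0,0],[0,0,-28,0,0,0],[0,0,-42,0,0,0],[0,0,-54,0,0,0],[0,0,-61,0,0,0],[0,0,-65,0,0,0],[0,0,-67,0,0,0],[0,0,-69,0,0,0],[0,0,-70,0,0,0],[0,0,-71,0,0,0],[0,0,-71,0,0,0]]'
```

```text
time: 6.4
tool_pos: [0.4934, -0.293, 0.2255]
tcp_rot: [[-0.004, 1.0, -0.0], [1.0, 0.004, 0.0], [0.0, -0.0, -1.0]]
force: [-0.9, 0.3, -3.0]
grip_width: 0.539
grip_force: 35.0
time: 7.6
tool_pos: [0.494, -0.2925, 0.1553]
tcp_rot: [[-0.005, 1.0, 0.001], [1.0, 0.005, -0.001], [-0.001, 0.001, -1.0]]
force: [-1.3, -0.4, 3.4]
grip_width: 0.543
grip_force: 35.0
```

```bash
python3 -m jog '[[0,0,0,0,0,0],[0,0,0,0,0,0],[0,0,0,0,0,0],[0,0,10,0,0,0],[0,0,30,0,0,0],[0,0,55,0,0,0],[5,15,70,0,0,0],[15,50,75,0,0,0],[25,95,75,0,0,0],[35,140,60,0,0,0],[45,185,45,0,0,0],[55,230,45,0,0,0],[65,275,45,0,0,0],[75,315,45,0,0,0],[84,350,45,0,0,0],[89,375,45,0,0,0],[91,388,35,0,0,0],[91,390,20,0,0,0],[91,390,5,0,0,0],[91,390,5,0,0,0]]' 74 && python3 -m jog '[[0,0,-12,0,0,0],[0,0,-26,0,0,0],[0,0,-37,0,0,0],[0,0,-43,0,0,0],[0,0,-43,0,0,0]]'
```

```text
time: 9.6
tool_pos: [0.5839, 0.0972, 0.1577]
tcp_rot: [[-0.005, 1.0, -0.003], [1.0, 0.005, -0.0], [-0.0, -0.003, -1.0]]
force: [0.7, -0.6, 0.9]
grip_width: 0.738
grip_force: 0.0
time: 10.1
tool_pos: [0.5847, 0.0974, 0.116]
tcp_rot: [[-0.005, 1.0, -0.001], [1.0, 0.005, -0.0], [-0.0, -0.001, -1.0]]
force: [0.7, 0.3, 0.0]
grip_width: 0.742
grip_force: 0.0
```

```bash
python3 -m jog '[[0,0,0,0,0,0],[0,0,0,0,0,0],[0,0,0,0,0,0],[0,0,0,0,0,0],[0,0,0,0,0,0],[0,0,3,0,0,0],[0,0,10,0,0,0],[0,0,22,0,0,0],[0,0,38,0,0,0],[-3,-3,52,0,0,0],[-10,-10,62,0,0,0],[-22,-22,68,0,0,0],[-40,-40,70,0,0,0],[-60,-60,70,0,0,0],[-80,-80,70,0,0,0],[-100,-100,70,0,0,0],[-120,-120,70,0,0,0],[-140,-142,70,0,0,0],[-158,-165,70,0,0,0],[-172,-190,70,0,0,0]]' 35 35 && python3 -m jog '[[10,-25,0,0,0,0],[-12,-55,0,0,0,0],[-18,-85,0,0,0,0],[-21,-115,0,0,0,0],[-23,-145,0,0,0,0],[-23,-172,0,0,0,0],[-23,-192,0,0,0,0],[-23,-203,0,0,0,0],[-23,-207,0,0,0,0],[-23,-207,0,0,0,0],[-23,-207,-5,0,0,0],[-23,-207,-17,0,0,0],[-23,-207,-32,0,0,0],[-23,-207,-47,0,0,0],[-23,-207,-58,0,0,0],[-23,-207,-64,0,0,0],[-23,-207,-67,0,0,0],[-23,-207,-69,0,0,0],[-23,-207,-70,0,0,0],[-23,-207,-71,0,0,0]]'
```

```text
time: 12.1
tool_pos: [0.4105, -0.0931, 0.1868]
tcp_rot: [[-0.005, 1.0, -0.0], [1.0, 0.005, 0.0], [0.0, -0.0, -1.0]]
force: [-0.2, -0.7, -1.9]
grip_width: 0.545
grip_force: 35.0
time: 14.1
tool_pos: [0.3901, -0.2996, 0.1161]
tcp_rot: [[-0.005, 1.0, 0.001], [1.0, 0.005, -0.001], [-0.001, 0.001, -1.0]]
force: [0.7, 1.0, 12.2]
grip_width: 0.536
grip_force: 35.0
```

```bash
python3 -m jog '[[0,0,0,0,0,0],[0,0,0,0,0,0],[0,0,0,0,0,0],[0,0,10,0,0,0],[0,0,30,0,0,0],[0,0,55,0,0,0],[0,10,85,0,0,0],[15,35,120,0,0,5],[45,70,140,0,0,13],[75,105,150,0,0,21],[105,140,160,0,0,29],[135,175,170,0,0,37],[160,210,175,0,0,45],[185,245,175,0,0,53],[205,275,175,0,0,61],[222,300,175,0,0,69],[230,315,175,0,0,77],[235,325,175,0,0,85],[235,326,175,0,0,90],[235,326,175,0,0,90]]' 74
python3 - <<'E'
from h import *
s=sense(); print(s["tool_pos"],s["joint_positions"]); p,d=read_camera("wrist"); save("w1",p); np.savez("w1.npz",p=p,d=d)
for n in("funnel","amber_a"): print(n,[(np.round(r["bbox"]).tolist(),round(r["conf"],2)) for r in recognise(n,"wrist")])
W=pts("wrist",d); q=W[(W[...,2]>.086)&(W[...,2]<.098)]; q=q[(abs(q[:,0]-.63)<.045)&(abs(q[:,1]-.027)<.045)]
print("rim",cv2.minEnclosingCircle(q[:,:2].astype(np.float32)),len(q))
p,d=read_camera("top"); save("top1",p); np.savez("top1.npz",p=p,d=d)
E
```

```text
time: 16.1
tool_pos: [0.6248, 0.0271, 0.2912]
tcp_rot: [[-1.0, -0.007, 0.0], [-0.007, 1.0, 0.0], [-0.0, 0.0, -1.0]]
force: [-0.0, -0.3, 0.1]
grip_width: 0.74
grip_force: 0.0
[0.62483404 0.02711328 0.2912464 ] [-3.56625903e+00  2.45708954e+01  8.33160770e+01  6.02266116e-03
  7.21048582e+01 -9.39561743e+01]
funnel [([234.0, 288.0, 294.0, 363.0], 0.73), ([284.0, 179.0, 344.0, 250.0], 0.57)]
amber_a [([184.0, 211.0, 227.0, 250.0], 0.79), ([398.0, 207.0, 446.0, 250.0], 0.6)]
rim ((0.6286579370498657, 0.025251241400837898), 0.027991538867354393) 664
```

View pics/w1.png

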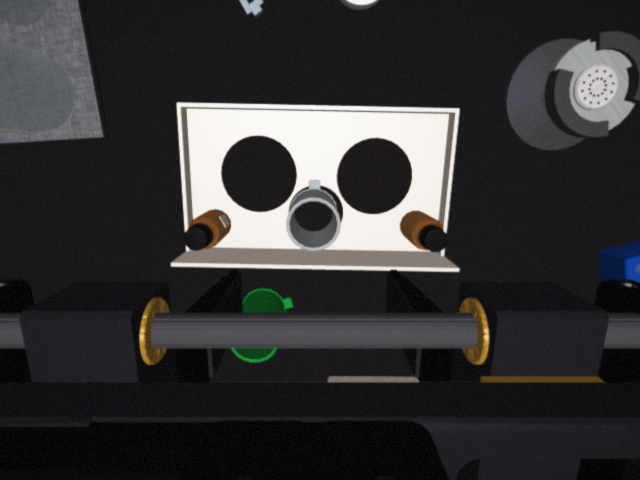

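View pics/top1.png

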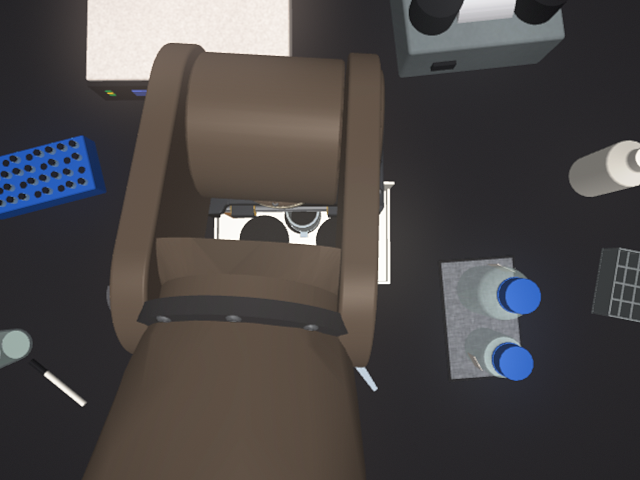

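The wrist picture shows the tray empty in front: the funnel rim is at (314,220), its front ear at (314,184) and the discs at (259,173) and (375,175). The top picture shows both bottles upright on the mat, caps at (520,296) and (513,362).

Run:
```python
from h import *
z=np.load("w1.npz"); p=z["p"]; W=pts("wrist",z["d"])
q=W[(W[...,2]>.086)&(W[...,2]<.098)]; q=q[(abs(q[:,0]-.63)<.045)&(abs(q[:,1]-.027)<.045)]
c=cv2.minEnclosingCircle(q[:,:2].astype(np.float32))[0]
g=p.astype(int).sum(2)
for u,v in((314,184),):
    box=[(x,y) for y in range(179,188) for x in range(304,325) if g[y,x]<690]
    m=np.mean(box,0); e=ray("wrist",*m,.009); print("ear",m,e, "ang deg",np.degrees(np.arctan2(c[1]-e[1],c[0]-e[0])))
e2=ray("top",303.5,235,.009); print("from top",np.degrees(np.arctan2(c[1]-e2[1],c[0]-e2[0])))
for x0,y0 in((259,173),(375,175)):
    m=np.zeros((480,640),np.uint8); m[125:222,x0-45:x0+45]=(g[125:222,x0-45:x0+45]<150)
    k=max(cv2.findContours(m,0,1)[0],key=cv2.contourArea); (u,v),ax,_=cv2.fitEllipse(k); print("disc",ray("wrist",u,v,.004),ax)
q=W[(W[...,2]>.072)&(W[...,2]<.083)]; q=q[(abs(q[:,0]-.493)<.07)&(abs(q[:,1]-.304)<.07)]
print("ring",cv2.minEnclosingCircle(q[:,:2].astype(np.float32)),len(q),np.median(q[:,2]))
o=np.zeros((480,800,3),np.uint8); o[:,:400]=cv2.resize(p[170:260,277:352],(400,480)); o[:,400:]=cv2.resize(p[20:152,500:610],(400,480)); save("w1c",o)
```

```text
ear [314.234375  183.6640625] [0.59468102 0.02655397 0.009     ] ang deg -2.300973391219905
from top -2.411702909330347
disc [ 0.58284809 -0.04085259  0.004     ] (71.51461029052734, 74.22718811035156)
disc [0.5852867  0.09901509 0.004     ] (71.14910125732422, 74.31453704833984)
ring ((0.4936843812465668, 0.30441561341285706), 0.04829041287302971) 2831 0.0764702445818669
```

View pics/w1c.png

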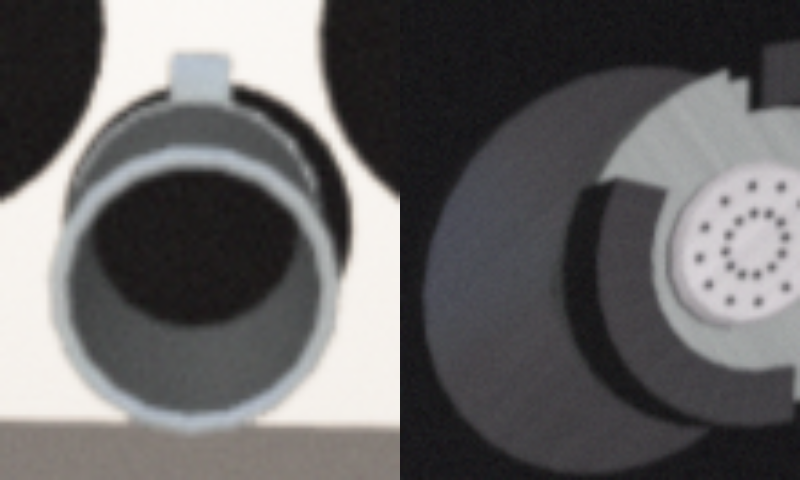

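```bash
python3 -m jog '[[2,-1,-20,0,0,-2],[4,-2,-60,0,0,-3],[4,-2,-100,0,0,-3],[4,-2,-140,0,0,-3],[4,-2,-175,0,0,-3],[4,-2,-205,0,0,-3],[4,-2,-228,0,0,-3],[4,-2,-242,0,0,-3],[4,-2,-246,0,0,-3],[4,-2,-246,0,0,-3]]' 85 && python3 -m jog '[[0,0,0,0,0,0],[0,0,0,0,0,0],[0,0,0,0,0,0],[0,0,0,0,0,0],[0,0,0,0,0,0],[0,0,0,0,0,0],[0,0,0,0,0,0]]' 40 30
```

```text
time: 17.3
tool_pos: [0.6291, 0.0245, 0.0449]
tcp_rot: [[-0.999, 0.048, 0.0], [0.048, 0.999, 0.0], [-0.0, 0.0, -1.0]]
force: [1.2, -0.7, 0.3]
grip_width: 0.853
grip_force: 0.0
time: 18.0
tool_pos: [0.6293, 0.0247, 0.0454]
tcp_rot: [[-0.999, 0.048, 0.001], [0.048, 0.999, 0.0], [-0.001, 0.0, -1.0]]
force: [-0.8, 1.0, 6.0]
grip_width: 0.607
grip_force: 30.0
```

```bash
python3 -m jog '[[0,0,4,0,0,0],[0,0,14,0,0,0],[0,0,32,0,0,0],[0,0,52,0,0,0],[0,0,72,0,0,0],[-2,2,90,0,0,0],[-6,10,102,0,0,0],[-14,25,110,0,0,4],[-26,47,110,0,0,8],[-39,77,110,0,0,12],[-53,107,110,0,0,17],[-67,137,110,0,0,22],[-81,167,110,0,0,27],[-95,197,110,0,0,32],[-107,225,110,0,0,37],[-118,248,110,0,0,41],[-127,265,110,0,0,44],[-133,276,110,0,0,46],[-136,280,110,0,0,46],[-136,280,110,0,0,46]]'
python3 - <<'E'
from h import *
s=sense(); print(s["tool_pos"],s["joint_positions"].round(1),s["force"])
p,d=read_camera("side"); save("s2",p[280:440,140:300].repeat(3,0).repeat(3,1)); W=pts("side",d)
p2,d2=read_camera("top"); W2=pts("top",d2)
for n,w in(("side",W),("top",W2)):
    q=w.reshape(-1,3); q=q[(abs(q[:,0]-.493)<.04)&(abs(q[:,1]-.304)<.04)&(q[:,2]>.19)&(q[:,2]<.206)]
    print(n,len(q), len(q)>20 and (cv2.minEnclosingCircle(q[:,:2].astype(np.float32)),q[:,2].max()))
np.savez("s2.npz",p=p,d=d,p2=p2,d2=d2)
E
```

```text
time: 20.0
tool_pos: [0.4926, 0.3048, 0.1547]
tcp_rot: [[-0.728, -0.685, -0.0], [-0.685, 0.728, -0.0], [0.0, 0.0, -1.0]]
force: [-0.2, -0.3, -1.6]
grip_width: 0.603
grip_force: 30.0
[0.49263354 0.30479643 0.15471487] [  25.2   28.3   99.7    0.    52.  -108. ] [-0.17805252 -0.30060356 -1.58517967]
side 83 (((0.4922583997249603, 0.29877281188964844), 0.03072277270257473), np.float64(0.20592585910095948))
top 108 (((0.47088730335235596, 0.3006628155708313), 0.026179298758506775), np.float64(0.20560894537207683))
```

View pics/s2.png

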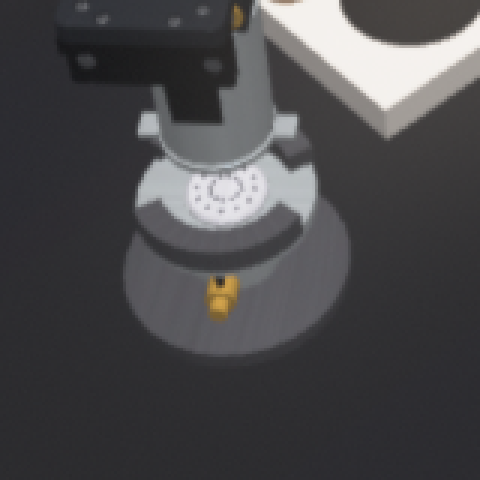

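The side crop shows the funnel upright in the gripper, its ears in line with the ring openings at left (145,180) and right (310,180).

```bash
python3 -m jog '[[1,0,-8,0,0,0],[1,0,-20,0,0,0],[1,0,-30,0,0,0],[1,0,-35,0,0,0],[1,0,-38,0,0,0],[1,0,-41,0,0,0],[1,0,-44,0,0,0],[1,0,-46,0,0,0],[1,0,-48,0,0,0],[1,0,-48,0,0,0]]'
```

```text
time: 21.1
tool_pos: [0.494, 0.3047, 0.1066]
tcp_rot: [[-0.728, -0.686, 0.0], [-0.686, 0.728, 0.0], [-0.0, 0.0, -1.0]]
force: [0.0, 0.0, -1.8]
grip_width: 0.601
grip_force: 30.0
```

```bash
python3 -m jog '[[0,0,-1,0,0,0],[0,0,-2,0,0,0],[0,0,-2,0,0,0]]'
```

```text
time: 21.4
tool_pos: [0.4941, 0.3047, 0.1063]
tcp_rot: [[-0.728, -0.686, 0.001], [-0.686, 0.728, 0.001], [-0.001, -0.0, -1.0]]
force: [-5.5, -2.8, 14.6]
grip_width: 0.604
grip_force: 30.1
```

```bash
python3 -m jog '[[0,0,2,0,0,0],[0,0,2,0,0,-3],[0,0,2,0,0,-9],[0,0,2,0,0,-16],[0,0,2,0,0,-23],[0,0,2,0,0,-30],[0,0,2,0,0,-37],[0,0,2,0,0,-44],[0,0,2,0,0,-51],[0,0,2,0,0,-58],[0,0,2,0,0,-65],[0,0,2,0,0,-71],[0,0,2,0,0,-76],[0,0,2,0,0,-80],[0,0,2,0,0,-83],[0,0,2,0,0,-83]]' && python3 -c "
from h import *
s=sense();print(s['wrist_torque'],s['joint_positions'])"
```

```text
time: 23.0
tool_pos: [0.4939, 0.3047, 0.1066]
tcp_rot: [[-0.769, 0.64, 0.0], [0.64, 0.769, 0.0], [0.0, 0.0, -1.0]]
force: [-0.5, 0.7, -0.5]
grip_width: 0.603
grip_force: 30.0
[ 0.0846356  -0.13477806  0.00306395] [ 2.51443779e+01  3.19416251e+01  1.01984713e+02  2.68709546e-03
  4.60709088e+01 -2.50927530e+01]
```

```bash
python3 -m jog '[[0,0,0,0,0,-2],[0,0,0,0,0,-4],[0,0,0,0,0,-5],[0,0,0,0,0,-6],[0,0,0,0,0,-7],[0,0,0,0,0,-8],[0,0,0,0,0,-8]]' && python3 -c "
from h import *
s=sense();print(s['wrist_torque'],s['joint_positions'][5], s['tcp_rot'][:,1])"
```

```text
time: 23.7
tool_pos: [0.4943, 0.3048, 0.1067]
tcp_rot: [[-0.673, 0.74, 0.001], [0.74, 0.673, 0.0], [-0.0, 0.001, -1.0]]
force: [2.6, 1.8, -2.6]
grip_width: 0.601
grip_force: 30.0
[ 0.46176041 -0.71785502  0.54508861] -17.13360877853566 [0.73969145 0.67294547 0.0009716 ]
```

```bash
python3 -m jog '[[0,0,0,0,0,-1],[0,0,0,0,0,-2],[0,0,0,0,0,-3],[0,0,0,0,0,-3]]' && python3 -c "
from h import *
s=sense();print(s['wrist_torque'],s['joint_positions'][5], s['tcp_rot'][:,1])"
```

```text
time: 24.1
tool_pos: [0.4936, 0.3054, 0.1069]
tcp_rot: [[-0.632, 0.775, -0.0], [0.775, 0.632, 0.001], [0.001, 0.001, -1.0]]
force: [-1.5, 6.1, -0.9]
grip_width: 0.602
grip_force: 30.0
[1.46852755 0.02639107 0.57681704] -14.069861509140534 [7.74872371e-01 6.32117456e-01 5.74923934e-04]
```

```bash
python3 -m jog '[[0,0,-1,0,0,-2],[0,0,-1,0,0,-2]]' && python3 -m jog '[[0,0,0,0,0,0],[0,0,0,0,0,0],[0,0,0,0,0,0],[0,0,0,0,0,0],[0,0,10,0,0,0],[0,0,30,0,0,0],[0,0,60,0,0,0],[0,0,100,0,0,0],[0,-20,140,0,0,0],[0,-60,170,0,0,0],[0,-105,180,0,0,0],[0,-150,180,0,0,0]]' 85
python3 - <<'E'
from h import *
for n in("side","wrist","top"):
    p,d=read_camera(n); np.savez("f_"+n+".npz",p=p,d=d)
    if n=="side": a=cv2.resize(p[290:430,150:310],(400,350),interpolation=cv2.INTER_CUBIC)
    if n=="top": b=cv2.resize(p[235:345,90:215],(398,350),interpolation=cv2.INTER_CUBIC)
o=np.zeros((350,800,3),np.uint8); o[:,:400]=a; o[:,402:800]=b; save("lock",o)
E
```

```text
time: 24.3
tool_pos: [0.4939, 0.3052, 0.1066]
tcp_rot: [[-0.604, 0.797, 0.001], [0.797, 0.604, 0.001], [0.0, 0.001, -1.0]]
force: [-2.7, 4.5, 7.2]
grip_width: 0.599
grip_force: 30.1
time: 25.5
tool_pos: [0.494, 0.1534, 0.2883]
tcp_rot: [[-0.606, 0.795, 0.004], [0.795, 0.606, 0.001], [-0.002, 0.004, -1.0]]
force: [0.8, 0.1, -1.3]
grip_width: 0.847
grip_force: 0.0
```

View pics/lock.png

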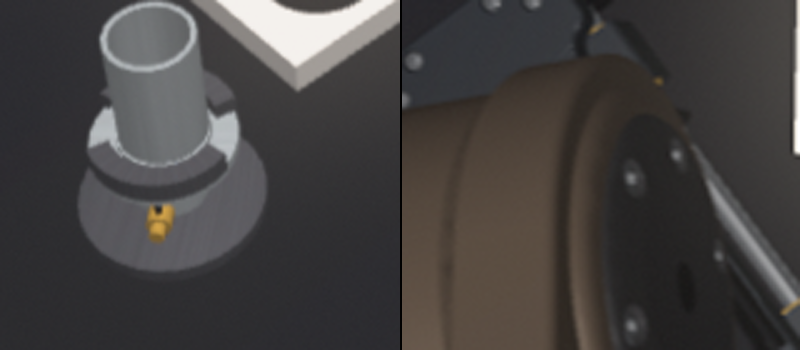

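The crop shows the funnel upright and fully down in the ring. Both openings are empty, so the ears are under the lips and it is locked. Now the bottles go back.

```bash
python3 -m jog '[[-10,-35,0,0,0,-5],[-20,-80,-10,0,0,-10],[-35,-125,-20,0,0,-15],[-50,-170,-30,0,0,-20],[-65,-215,-40,0,0,-25],[-80,-260,-50,0,0,-30],[-92,-305,-60,0,0,-35],[-104,-345,-70,0,0,-37],[-104,-385,-75,0,0,-37],[-104,-415,-75,0,0,-37],[-104,-440,-80,0,0,-37],[-104,-450,-90,0,0,-37],[-104,-453,-105,0,0,-37],[-104,-453,-105,0,0,-37]]' 74
python3 - <<'E'
from h import *
s=sense(); print(s["tool_pos"])
p,d=read_camera("top")
p=p.astype(int); r,b=p[...,0],p[...,2]
for x0,x1,y0,y1,h in((480,560,265,325,.184),(480,560,335,395,.146)):
    m=np.zeros((480,640),np.uint8); m[y0:y1,x0:x1]=((b>150)&(r<110))[y0:y1,x0:x1]
    k=cv2.findContours(m,0,1)[0]
    if k: k=max(k,key=cv2.contourArea); (x,y),R=cv2.minEnclosingCircle(k); print(R,ray("top",x,y,h))
E
```

```text
time: 27.05
tool_pos: [0.3897, -0.2972, 0.1789]
tcp_rot: [[-0.005, 1.0, -0.002], [1.0, 0.005, 0.003], [0.003, -0.002, -1.0]]
force: [-0.1, 0.5, 0.8]
grip_width: 0.741
grip_force: 0.0
[ 0.38969236 -0.29721096  0.17894801]
17.972999572753906 [ 0.49343317 -0.29200434  0.184     ]
17.1196231842041 [ 0.39052369 -0.2953003   0.146     ]
```

```bash
python3 -m jog '[[0,-1,-12,0,0,0],[0,-1,-28,0,0,0],[0,-1,-44,0,0,0],[0,-1,-56,0,0,0],[0,-1,-62,0,0,0],[0,-1,-62,0,0,0],[0,-1,-62,0,0,0]]' && python3 -c "
from h import *
print(sense()['tool_pos'])"
```

```text
time: 27.8
tool_pos: [0.3902, -0.2993, 0.119]
tcp_rot: [[-0.005, 1.0, 0.001], [1.0, 0.005, -0.0], [-0.0, 0.001, -1.0]]
force: [-0.2, -0.1, -0.2]
grip_width: 0.738
grip_force: 0.0
[ 0.39021772 -0.29931103  0.11904421]
```

```bash
python3 -m jog '[[0,0,-2,0,0,0],[0,0,-2,0,0,0],[0,0,-2,0,0,0],[0,0,-2,0,0,0],[0,0,-2,0,0,0],[0,0,-2,0,0,0],[0,0,-2,0,0,0],[0,0,2,0,0,0],[0,0,10,0,0,0],[0,0,24,0,0,0],[0,0,40,0,0,0],[0,3,54,0,0,0],[0,10,64,0,0,0],[0,22,68,0,0,0],[0,40,68,0,0,0],[0,65,68,0,0,0],[0,90,68,0,0,0],[2,115,68,0,0,0],[6,140,68,0,0,0],[12,165,68,0,0,0]]' 35 35 && python3 -m jog '[[10,25,0,0,0,0],[23,48,0,0,0,0],[38,70,0,0,0,0],[54,92,0,0,0,0],[71,113,0,0,0,0],[88,133,0,0,0,0],[106,153,0,0,0,0],[124,173,0,0,0,0],[142,192,0,0,0,0],[158,209,0,0,0,0],[170,221,0,0,0,0],[179,228,0,0,0,0],[183,232,0,0,0,0],[183,232,0,0,0,0],[183,232,-5,0,0,0],[183,232,-15,0,0,0],[183,232,-28,0,0,0],[183,232,-40,0,0,0],[183,232,-50,0,0,0],[183,232,-50,0,0,0]]'
```

```text
time: 29.8
tool_pos: [0.4011, -0.132, 0.1862]
tcp_rot: [[-0.005, 1.0, -0.001], [1.0, 0.005, 0.001], [0.001, -0.001, -1.0]]
force: [-0.2, 0.2, -2.2]
grip_width: 0.541
grip_force: 35.0
time: 31.8
tool_pos: [0.5842, 0.0975, 0.1348]
tcp_rot: [[-0.005, 1.0, -0.003], [1.0, 0.005, -0.0], [-0.0, -0.003, -1.0]]
force: [-0.8, -0.4, -2.4]
grip_width: 0.545
grip_force: 35.0
```

```bash
python3 -m jog '[[0,0,-5,0,0,0],[0,0,-10,0,0,0],[0,0,-13,0,0,0],[0,0,-15,0,0,0],[0,0,-16,0,0,0],[0,0,-17,0,0,0],[0,0,-17,0,0,0]]'
```

```text
time: 32.5
tool_pos: [0.585, 0.0976, 0.1197]
tcp_rot: [[-0.005, 1.0, 0.0], [1.0, 0.005, -0.0], [-0.0, 0.0, -1.0]]
force: [-0.3, -0.8, -2.9]
grip_width: 0.543
grip_force: 35.0
```

```bash
python3 -m jog '[[0,0,-1,0,0,0],[0,0,-1,0,0,0],[0,0,-2,0,0,0],[0,0,-2,0,0,0]]'; python3 -m jog '[[0,0,0,0,0,0]]'
```

```text
time: 32.9
tool_pos: [0.5851, 0.0977, 0.1179]
tcp_rot: [[-0.005, 1.0, 0.001], [1.0, 0.005, 0.0], [0.0, 0.001, -1.0]]
force: [0.3, 0.4, 0.6]
grip_width: 0.544
grip_force: 35.0
time: 33.0
tool_pos: [0.5851, 0.0976, 0.1179]
tcp_rot: [[-0.005, 1.0, 0.001], [1.0, 0.005, 0.0], [0.0, 0.001, -1.0]]
force: [-0.0, 0.0, 1.8]
grip_width: 0.541
grip_force: 35.0
```

```bash
python3 -m jog '[[0,0,0,0,0,0],[0,0,0,0,0,0],[0,0,0,0,0,0],[0,0,10,0,0,0],[0,0,35,0,0,0],[0,-10,70,0,0,0],[-8,-40,100,0,0,0],[-18,-80,115,0,0,0],[-28,-125,115,0,0,0],[-38,-170,115,0,0,0],[-48,-215,115,0,0,0],[-58,-260,115,0,0,0],[-70,-300,115,0,0,0],[-80,-335,110,0,0,0],[-87,-365,105,0,0,0],[-91,-383,95,0,0,0],[-91,-390,80,0,0,0],[-91,-390,62,0,0,0],[-91,-390,48,0,0,0],[-91,-390,42,0,0,0]]' 74 && python3 -m jog '[[0,0,-2,0,0,0],[0,0,-3,0,0,0],[0,0,-3,0,0,0]]'
```

```text
time: 35.0
tool_pos: [0.4937, -0.2923, 0.1591]
tcp_rot: [[-0.005, 1.0, -0.001], [1.0, 0.005, 0.001], [0.001, -0.001, -1.0]]
force: [-1.0, -0.1, 0.3]
grip_width: 0.746
grip_force: 0.0
time: 35.3
tool_pos: [0.4942, -0.2924, 0.1573]
tcp_rot: [[-0.005, 1.0, 0.001], [1.0, 0.005, -0.001], [-0.001, 0.001, -1.0]]
force: [-0.8, -0.1, 0.7]
grip_width: 0.736
grip_force: 0.0
```

```bash
python3 -m jog '[[0,0,0,0,0,0],[0,0,0,0,0,0],[0,0,0,0,0,0],[0,0,0,0,0,0],[0,0,0,0,0,0],[0,0,0,0,0,0],[0,0,4,0,0,0],[0,0,12,0,0,0],[0,0,26,0,0,0],[0,0,42,0,0,0],[0,0,56,0,0,0],[1,3,66,0,0,0],[4,10,70,0,0,0],[8,22,70,0,0,0],[15,40,70,0,0,0],[24,65,70,0,0,0],[33,90,70,0,0,0],[42,115,70,0,0,0],[51,140,70,0,0,0],[60,165,70,0,0,0]]' 35 35 && python3 -m jog '[[9,23,0,0,0,0],[17,45,0,0,0,0],[23,63,0,0,0,0],[28,76,0,0,0,0],[31,84,0,0,0,0],[31,87,0,0,0,0],[31,87,0,0,0,0],[31,87,-5,0,0,0],[31,87,-15,0,0,0],[31,87,-28,0,0,0],[31,87,-41,0,0,0],[31,87,-52,0,0,0],[31,87,-59,0,0,0],[31,87,-63,0,0,0],[31,87,-65,0,0,0],[31,87,-66,0,0,0],[31,87,-66,0,0,0]]'
```

```text
time: 37.3
tool_pos: [0.554, -0.1252, 0.2259]
tcp_rot: [[-0.005, 1.0, -0.001], [1.0, 0.005, 0.001], [0.001, -0.001, -1.0]]
force: [0.3, -0.4, -2.9]
grip_width: 0.544
grip_force: 35.0
time: 39.0
tool_pos: [0.5851, -0.0403, 0.1609]
tcp_rot: [[-0.005, 1.0, 0.001], [1.0, 0.005, -0.0], [-0.0, 0.001, -1.0]]
force: [-0.1, -1.0, -3.3]
grip_width: 0.539
grip_force: 35.0
```

```bash
python3 -m jog '[[0,0,-1,0,0,0],[0,0,-1,0,0,0],[0,0,-2,0,0,0],[0,0,-2,0,0,0],[0,0,-3,0,0,0],[0,0,-3,0,0,0]]'
```

```text
time: 39.6
tool_pos: [0.585, -0.0404, 0.1579]
tcp_rot: [[-0.005, 1.0, 0.0], [1.0, 0.005, -0.0], [-0.0, 0.0, -1.0]]
force: [-0.7, 0.5, 1.2]
grip_width: 0.543
grip_force: 35.0
```

Contact. Next: release, retreat and check.

```bash
python3 -m jog '[[0,0,0,0,0,0],[0,0,0,0,0,0],[0,0,0,0,0,0],[0,0,0,0,0,0],[0,0,10,0,0,0],[0,0,30,0,0,0],[0,0,60,0,0,0],[-10,-20,80,0,0,0],[-30,-60,80,0,0,0],[-55,-105,80,0,0,0],[-80,-150,80,0,0,0],[-110,-190,80,0,0,0],[-140,-230,80,0,0,0],[-170,-265,80,0,0,0],[-190,-300,80,0,0,0],[-210,-330,80,0,0,0],[-220,-360,80,0,0,0],[-220,-360,80,0,0,0]]' 74
python3 - <<'E'
from h import *
p,d=read_camera("top"); save("end",p); P=p.astype(int); r,b=P[...,0],P[...,2]
for (a,c,e,f),h in (((225,205,290,270),.147),((315,205,375,270),.185)):
    m=np.zeros((480,640),np.uint8); m[c:f,a:e]=((b>150)&(r<110))[c:f,a:e]
    k=max(cv2.findContours(m,0,1)[0],key=cv2.contourArea); (x,y),R=cv2.minEnclosingCircle(k); print((x,y),R,ray("top",x,y,h))
W=pts("top",d).reshape(-1,3); q=W[(abs(W[:,0]-.493)<.05)&(abs(W[:,1]-.304)<.05)&(W[:,2]>.146)]; print(cv2.minEnclosingCircle(q[:,:2].astype(np.float32)),np.median(q[:,2]))
p2,_=read_camera("side"); o=cv2.resize(p2[150:420,150:420],(500,500)); save("end2",o)
E
```

```text
time: 41.4
tool_pos: [0.3637, -0.4033, 0.2383]
tcp_rot: [[-0.002, 1.0, 0.001], [1.0, 0.002, -0.001], [-0.001, 0.001, -1.0]]
force: [0.3, 1.1, -1.3]
grip_width: 0.738
grip_force: 0.0
(253.4468536376953, 235.3099822998047) 17.7581729888916 [0.58573845 0.0976829  0.147     ]
(345.72222900390625, 234.36111450195312) 18.145708084106445 [ 0.58376704 -0.0404894   0.185     ]
((0.49463939666748047, 0.30298566818237305), 0.028147922828793526) 0.1517133477058342
```

View pics/end.png

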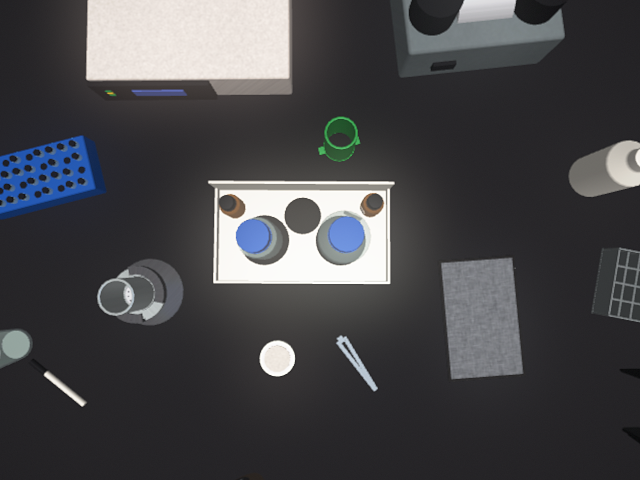

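View pics/end2.png

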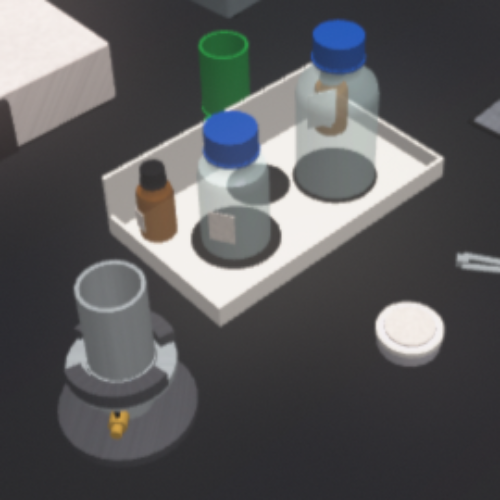

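The end pictures show both bottles upright on their discs, caps at (253,235) and (346,234), each within 2 mm of where it started. The funnel is locked on the stand, and the ambers and the green look-alike are untouched.

```bash
python3 -c "
from workcell import *
print(job_done())"
```

```text
the job is handed in; nothing more can be done
None
```

The funnel is seated and locked against the stop on the filter stand, both blue-capped bottles are back upright on their places in the tray (caps within 2 mm of where they started), and I handed the job in at about 41 s; the hand-in gave no verdict.

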